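Shift the turntable drive selector through its H-gate

ROBOT

A 6-joint arm with a two-finger parallel gripper is mounted at the origin on the work surface. World frame = base frame: x ahead of the robot, y to its left, z up, the work surface at z = 0. Lengths are in m, angles in degrees, forces in N, time in s.
With the tool pointing down it reaches from about 0.275 to 1 m from the base axis. Payload 8.4 kg.
Tool frame: the origin (TCP) lies midway between the tips of the shut fingers; the grasp point (between the pads) lies 19 mm behind it; z points along the fingers, y is the direction in which the jaws open and shut (so a half turn about z gives the same grasp; the last joint's range is limited). The gripper opens to 85 mm and grips with 20 to 120 N. Pads are 22 mm wide; open, the fingers measure 114 mm over their backs; the gripper's body (76 mm by 85 mm) begins 54 mm behind the grasp point. The pads swing forward as they close: fully open they stand 13 mm farther back than shut.
Start: joints at [-73.075, 20.225, 93.587, -0, 66.188, -0.138], TCP at [0.183, -0.597, 0.231] pointing down, gripper open.
Joint ranges: [-150.9, 150.9], [-52.94, 120.26], [3.33, 152.33], [-74.26, 254.26], [0, 154.13], [-172.89, 172.89]. Speed limits (degrees/s): [127.2, 127.2, 159.86, 180, 180, 180].

INTERFACE

Orientations are given as a 3x3 rotation matrix whose columns are the frame's x, y, z axes.
In Python, from bench import manip, imaging, finish_job, models gives the robot as it stands.
- The arm moves only by the shell command python3 -m crank 'ROWS' [OPENING] [FORCE]. ROWS is JSON, a list that holds one entry, the list of rows, each a list of 6 numbers: the shift along the tool's x, y, z in m, then the turn, a rotation vector about the tool's x, y, z in rad. A call has 1 to 12 rows; each row shifts and turns the commanded pose from where the row before left it, along the tool's axes as they then stand; what a row does not reach is not made up. A row lasts 1/8 s, in which the tool goes at most 62.5 mm and 10.7 degrees, less where a joint would pass 70% of its speed; a pose out of reach is approached as far as the arm can. A call is refused whole if a number of a shift passes 0.0625 or a number of a turn 0.188, either way. A call with a gripper value outside its range is refused whole. OPENING is the finger opening in m, from 0 to 0.0854, set as the call begins (- or left out, the last holds). The fingers move at their own pace and stop on an object; FORCE is the grip in N (left out, the last holds). Time passes only in rows, so rows that do not move let the fingers close. It gives the time, the measured TCP pose, the force and the opening at its end, in the units of the state.
- manip.get_state(): the state, without advancing time (a new reading comes with each control period).
- imaging.capture(name): name is "side" or "top" or "wrist"; returns (picture, depth): 480x640x3 uint8, blue, green, red; 480x640 float32, m along the optical axis (not along the pixel's ray), 0 where there is no reading.
- imaging.camera_model(name): a dict with "fx", "fy", "cx", "cy" (pixels), "extrinsics" (4x4, takes a point from camera to world coordinates); the wrist camera has in their place "hand_eye" (4x4, takes a point from camera to tool coordinates, whose origin is the TCP and whose axes are the flange's). Camera axes: x right, y up, looking along -z (the intrinsics and any distortion apply to the point x, -y, -z); pixel columns grow to the right and rows downward; lengths in m; the calibration is good to about 2 mm. A picture is of the moment at which its call begins: read the wrist's pose just before it. camera_model takes no time and is no camera call.
- finish_job(): hands the job in, once; it reports no verdict.
Trained networks look in the newest picture that a camera, given by its name, has taken for a name from the list of things; names that differ only in an ending like _2 or _b are one class to them, and where a whole thing is asked for, a point or a joint stands for the part that bears it (a point fixed in the world has none). Each returns a list of dicts, best first, with "confidence" (0 to 1); they miss things now and then, are a little off and sometimes report something else, mostly with a low value. They report only what shows in the picture. A call takes as long as a camera call.
- models.spot_in(camera, target): "position" ([x, y, z] in m, in world coordinates, good to about 4 mm: the middle of the surface that is visible of it).
- models.outline_of(camera, target): "mask" (480x640 bool, what is visible of it).
- models.landmark_of(camera, target): "position" ([x, y, z] in m, in world coordinates, good to about 4 mm: a listed point, or the origin of a listed thing).
The state is a dict: "time_s": time; "joint_pos": joint angles; "dq": joint speeds; "joint_torque": joint torques, N m; "eef_pos": TCP position; "tcp_rot": TCP orientation; "force": force on the tool from outside, world axes, zero at the start; "torque": the same for the moment, N m; "grip_width": finger opening in m.
Only numpy, scipy, OpenCV 4.12 (cv2) and the standard library are available. Lean on these libraries where they do the work, as an engineer would, in place of code of your own. Each camera call takes 0.05 s, during which the arm holds its last target.

TASK

Change the gear of the analyser's sample drive: push the gearbox lever, gently and without gripping it, out of its park slot in the middle, along the cross channel and fully home to the end of the corner slot marked by the single straight bar, keeping out of the other three marked slots. Leave it there, let go, and leave everything else on the bench where it is.

Things in the scene. Friction and masses are not known exactly. Their poses are not given: they have to be found in the camera images.
- selector: white gearbox housing, 240 mm (x) by 320 mm (y), 130 mm high, fixed, but placed and turned differently each run. Origin at the centre of its underside; x away from the robot, y left, z up. On top is a dark steel gate plate, 210 mm square, with slots 18 mm wide in which the lever moves; slot walls and ends stop the lever
- gate_centre (a point): centre of the gate plate's top face, 135 mm above the table, in the middle of the cross channel, which runs along y. Axes as the selector's. The plate is solid straight ahead (+x) of the park slot, so a lever pushed out of park stops in the channel; the channel's ends stop it in line with the corner slots
- cross_left (a point): left end of the cross channel, 40 mm left of the gate centre (the channel is cut 9 mm beyond). From here one corner slot runs forward (+x) and one back (-x), each cut 47 mm long from the channel's centre line
- cross_right (a point): right end of the cross channel, 40 mm right of the gate centre; two corner slots start here as on the left
- park_end (a point): end of the unmarked park slot in the middle of the plate, 40 mm back (-x) of the gate centre; this slot joins the cross channel at the gate centre. The lever starts in it
- lever_grip (a point): centre of the lever's black round grip, 32 mm across, 64 mm long, 200 mm up the lever from its pivot (pivot: 10 mm above the table under the gate centre). 210 mm above the table when upright; about 60 mm off centre in x at slot ends and in y at channel ends. 2 to 4 N at the grip moves it; no spring or detent, it stays where left. z along the lever
- lever_stem (a point): point on the lever's axis (steel rod, 12 mm thick) 120 mm up from the pivot, where it passes through the gate plate; tells where in the slots the lever stands: about 36 mm from the gate centre along x when fully home at a slot's end
- fore_tilt (a joint): lever tilt in the selector's x direction, rad: 0 in the cross channel, positive away from the robot; about 0.30 either way at the end of a corner slot, -0.31 at the end of the park slot
- side_tilt (a joint): lever tilt in the selector's y direction, rad: 0 in the middle, positive left; about +-0.32 in the corner slots (0.02 play either way)
- mark_bar: fixed aluminium mark, 4 mm high, on the gate plate by the closed end of one corner slot (which one differs each run): a single straight bar, 40 mm along y, 9 mm wide. It marks the wanted slot. Origin at the centre of its underside, 135 mm above the table, 77 mm ahead of or behind and 42 mm left or right of the gate centre (selector axes)
- mark_disc: fixed aluminium mark, 4 mm high, on the gate plate by the closed end of one corner slot (which one differs each run): a round disc 30 mm across. Origin at the centre of its underside, 135 mm above the table, 77 mm ahead of or behind and 42 mm left or right of the gate centre (selector axes)
- mark_cross: fixed aluminium mark, 4 mm high, on the gate plate by the closed end of one corner slot (which one differs each run): a plus-shaped cross, 34 mm, arms 8 mm wide. Origin at the centre of its underside, 135 mm above the table, 77 mm ahead of or behind and 42 mm left or right of the gate centre (selector axes)
- mark_square: fixed aluminium mark, 4 mm high, on the gate plate by the closed end of one corner slot (which one differs each run): a square 28 mm on a side. Origin at the centre of its underside, 135 mm above the table, 77 mm ahead of or behind and 42 mm left or right of the gate centre (selector axes)
- sample_jar: amber glass screw-cap jar, 34 mm wide, 45 mm tall, standing on the left margin of the selector housing; origin at the centre of its underside. To be left alone
- cal_weight: brass calibration weight, 30 mm wide, 36 mm tall, standing on the right margin of the selector housing; origin at the centre of its underside. To be left alone
- reagent: amber reagent bottle, 60 mm wide, 130 mm tall, on the table to the left of the housing; origin at the centre of its underside. To be left alone
- beaker: open glass beaker, 66 mm wide, 85 mm tall, on the table left of the housing, farther from the robot than the reagent bottle; origin at the centre of its underside. To be left alone
- dish: clear flat dish, 90 mm wide, 16 mm tall, on the table to the right of the housing; origin at the centre of its underside. To be left alone
- driver: screwdriver, 160 mm long, lying on the table to the right of the housing; origin near the middle of its length, at table level. To be left alone
- spatula: small lab spoon with steel bowl and brown handle, 150 mm long, lying on the table between the robot and the housing; origin near the middle of its length, at table level. To be left alone

How it is judged (in metres and radians):
On the way, in this order (a step that is already met when the one before it is completed fails the run):
1. the lever is out of the park slot, in the cross channel (x of lever_stem in the frame of selector above -0.008 m).
2. the lever is fully home in the slot marked by the bar (horizontal distance between lever_stem and mark_bar below 0.046 m), for 0.2 s.
At the end, for the whole second after the job is handed in: The lever stands at rest in the slot marked by the bar, within about 5 mm of the slot's end at the gate plate (stem point within 46 mm horizontally of the bar's centre), and no bystander has moved 30 mm or more (horizontal distance between lever_stem and mark_bar below 0.046 m and velocity of joint fore_tilt between -0.05 and 0.05 rad/s and velocity of joint side_tilt between -0.05 and 0.05 rad/s and distance of each of sample_jar, cal_weight, reagent, beaker, dish, driver, spatula from where it was at the start of the episode below 0.03 m); the robot touches nothing.
It fails at once if the lever enters the slot of another mark by more than about 20 mm (horizontal distance between lever_stem and mark_disc below 0.055 m or horizontal distance between lever_stem and mark_cross below 0.055 m or horizontal distance between lever_stem and mark_square below 0.055 m).
It fails at once if the lever is gripped or forced (more than 35 N on it) (contact force between any of the fingers, the arm and fore_tilt above 35 N).
It fails at once if a bystander is lifted, carried or pushed 30 mm or more (distance of any of sample_jar, cal_weight, reagent, beaker, dish, driver, spatula from where it was at the start of the episode above 0.03 m).
It also fails if it takes over 45 s, if anything falls off the work surface, if the arm or the gripper's body presses on something with over 40 N, if the wrist force passes 120 N, or if a joint passes its speed limit or range.

## Working session

There is one attempt and no reset: what is moved stays moved. The work goes in short steps, Python scripts to look and compute and a shell command to move; the robot and the scene stay as the last step left them, time stands still between calls to the robot, and variables do not carry over. Pictures are saved under pics/ and viewed, and the job is handed in when it is done.

```bash
ls; mkdir -p pics
cat > h.py <<'E'
from bench import manip, imaging, finish_job, models
import numpy as np, cv2
def snap(n,f):
    p,d=imaging.capture(n); cv2.imwrite('pics/'+f,p); return p,d
def best(c,t,f='landmark_of'):
    r=getattr(models,f)(c,t); 
    return [(np.round(x['position'],4).tolist(),round(x['confidence'],2)) for x in r[:2]]
E
python3 - <<'E'
from h import *
s=manip.get_state(); print(s['time_s'],s['eef_pos'],s['tcp_rot'],s['force'])
snap('top','top1.png'); 
for t in ['gate_centre','cross_left','cross_right','park_end','lever_grip','lever_stem','mark_bar','mark_disc','mark_cross','mark_square','selector']: print(t,best('top',t))
snap('side','side1.png')
for t in ['gate_centre','lever_grip','mark_bar','mark_disc','mark_cross','mark_square']: print(t,best('side',t))
E
```

```text
pics
0.0 [ 0.18325421 -0.59701907  0.23056034] [[ 9.55979182e-01  2.93434223e-01 -3.99493044e-04]
 [ 2.93434495e-01 -9.55978266e-01  1.32368336e-03]
 [ 6.50733263e-06 -1.38263878e-03 -9.99999044e-01]] [ 0.06839118 -0.64631649 -0.71054413]
gate_centre [([0.5478, 0.0255, 0.1342], 0.79)]
cross_left [([0.5448, 0.0617, 0.1309], 0.55), ([0.6131, -0.2066, -0.0093], 0.52)]
cross_right [([0.5437, -0.0145, 0.1322], 0.68)]
park_end [([0.5083, 0.0284, 0.1324], 0.87)]
lever_grip [([0.491, 0.0263, 0.1991], 0.73), ([0.4755, -0.1892, 0.0063], 0.52)]
lever_stem [([0.5155, 0.0249, 0.1245], 0.64), ([0.5341, 0.2573, 0.0004], 0.55)]
mark_bar [([0.4733, -0.189, -0.0002], 0.6), ([0.4709, -0.0171, 0.1375], 0.51)]
mark_disc [([0.6216, 0.0652, 0.1376], 0.68)]
mark_cross [([0.6261, -0.0223, 0.1321], 0.62)]
mark_square []
selector [([0.5485, 0.0246, -0.0013], 0.67)]
gate_centre [([0.5463, 0.0234, 0.1316], 0.85), ([0.5974, 0.1488, 0.134], 0.56)]
lever_grip [([0.4899, 0.0202, 0.2011], 0.68), ([0.5462, 0.0226, 0.0025], 0.65)]
mark_bar [([0.4732, -0.0162, 0.1337], 0.54), ([0.6268, 0.0677, 0.1331], 0.19)]
mark_disc [([0.6264, 0.0639, 0.1345], 0.5)]
mark_cross [([0.6286, -0.0181, 0.1339], 0.57)]
mark_square [([0.4735, 0.0653, 0.1365], 0.5)]
```

View pics/top1.png

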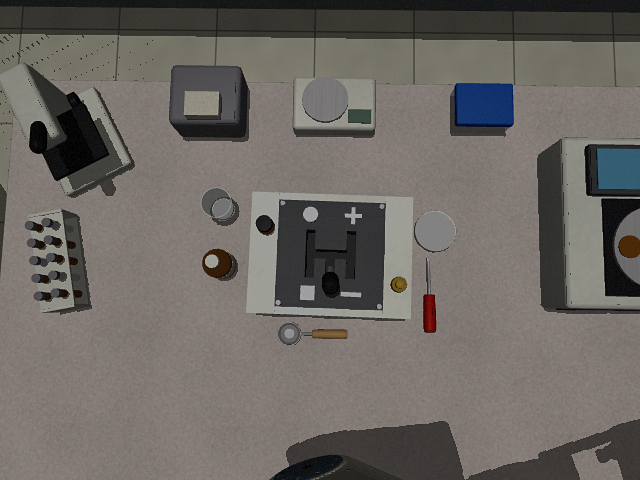

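View pics/side1.png

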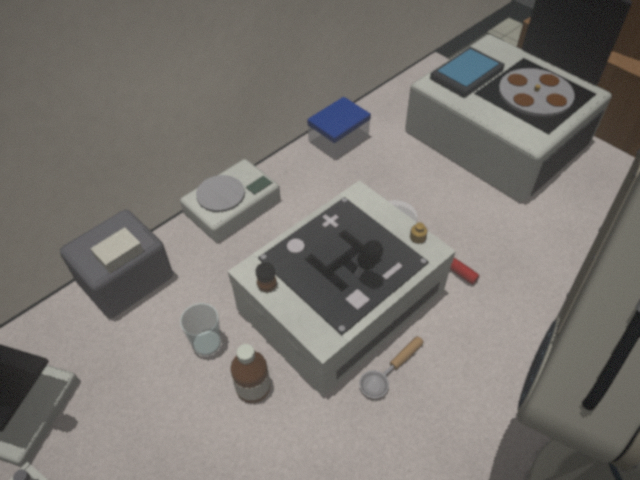

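The marks read clearly. The bar is near-right at about (350,294) in the top view, the square near-left, the disc far-left and the cross far-right. The lever is in park at (331,284). Next I'll fit the selector pose precisely from the mark pixels.

Run:
```python
from h import *
p=cv2.imread('pics/top1.png'); m=imaging.camera_model('top'); print({k:m[k] for k in m if k!='extrinsics'}); E=np.array(m['extrinsics'])
g=cv2.cvtColor(p,cv2.COLOR_BGR2GRAY); b=(g>140).astype(np.uint8); b[:, :]=b
n,l,st,c=cv2.connectedComponentsWithStats(b)
def ray(u,z):
    d=E[:3,:3]@np.array([(u[0]-m['cx'])/m['fx'],-(u[1]-m['cy'])/m['fy'],-1]); o=E[:3,3]; return (o+d*(z-o[2])/d[2])[:2]
W=[];L=[]
model={'disc':(.077,.042),'cross':(.077,-.042),'square':(-.077,.042),'bar':(-.077,-.042)}
for nm,px in {'disc':(310,214),'cross':(353,215),'square':(307,293),'bar':(351,294)}.items():
    x0,y0=px[0]-14,px[1]-14; sub=p[y0:y0+28,x0:x0+28].min(2); mm=(sub>110).astype(np.uint8)
    k=l*0
    n2,l2,s2,c2=cv2.connectedComponentsWithStats(mm); i=min(range(1,n2),key=lambda i:(np.hypot(*(c2[i]-14)) if s2[i,4]>20 else 99))
    u=c2[i]+[x0,y0]; w=ray(u,.139); print(nm,u,s2[i],w); W.append(w);L.append(model[nm])
W=np.array(W);L=np.array(L); t=W.mean(0); A=L.T@(W-t); th=np.arctan2(A[0,1]-A[1,0],A[0,0]+A[1,1])
R=np.array([[np.cos(th),-np.sin(th)],[np.sin(th),np.cos(th)]]); print('centre',t,'yaw',np.degrees(th)); print('resid',W-t-L@R.T)
for nm,q in {'grip_park':(-.061,0),'grip_chan':(0,0),'grip_right':(0,-.063),'grip_home':(-.059,-.063)}.items(): print(nm,t+R@np.array(q))
```

```text
{'fx': 583.4917705068476, 'fy': 583.4917705068476, 'cx': 316.5014561085806, 'cy': 235.4648656195773}
disc [310.05747126 213.85057471] [  7   7  15  15 174] [0.62408049 0.06398905]
cross [352.99115044 215.46017699] [  6   6  17  17 113] [ 0.62221269 -0.02043653]
square [306.83251232 292.40394089] [  7   6  15  15 203] [0.47015589 0.06729376]
bar [350.36956522 294.04347826] [ 4 12 20  5 92] [ 0.46847843 -0.01698288]
centre [0.54623187 0.02346585] yaw -1.2458643270991525
resid [[-4.63715504e-05  2.07317523e-04]
 [-8.77917983e-05 -2.38119799e-04]
 [-7.38079414e-06  1.63649185e-04]
 [ 1.41544143e-04 -1.32846909e-04]]
grip_park [0.48524629 0.02479215]
grip_chan [0.54623187 0.02346585]
grip_right [ 0.54486208 -0.03951926]
grip_home [ 0.48587603 -0.03823644]
```

```bash
python3 -m crank '[[[0,0,-0.03,0,0,0.16],[0,0,-0.03,0,0,0.16],[0,0,-0.01,0,0,0],[0,0,0,0,0,0]]]' 0 20; python3 -m crank '[[[0.0195,-0.0528,0,0,0,0],[0.0195,-0.0528,0,0,0,0],[0.0195,-0.0528,0,0,0,0],[0.0195,-0.0528,0,0,0,0],[0.0195,-0.0528,0,0,0,0],[0.0195,-0.0528,0,0,0,0],[0.0195,-0.0528,0,0,0,0],[0.0195,-0.0528,0,0,0,0],[0.0195,-0.0528,0,0,0,0],[0.0195,-0.0528,0,0,0,0],[0,0,0,0,0,0]]]'
cat >> h.py <<'E'
C=np.array([.54623,.02347]); TH=np.radians(-1.246); RS=np.array([[np.cos(TH),-np.sin(TH)],[np.sin(TH),np.cos(TH)]])
def where():
    s=manip.get_state(); P=np.array(s['eef_pos']); R=np.array(s['tcp_rot']); q=RS.T@(P[:2]-C)
    print('t',round(s['time_s'],2),'sel xy',np.round(q,4),'z',round(P[2],4),'F',np.round(s['force'],1),'w',round(s['grip_width'],4)); print('tool in sel',np.round(RS.T@R[:2],3).tolist())
E
python3 -c "from h import *;where()"
```

```text
time_s: 1.45
eef_pos: [0.1834, -0.5976, 0.3014]
tcp_rot: [[1.0, -0.019, 0.0], [-0.019, -1.0, -0.001], [0.0, 0.001, -1.0]]
force: [0.1, -0.2, -0.5]
grip_width: 0.0121
time_s: 2.82
eef_pos: [0.3903, -0.0706, 0.3]
tcp_rot: [[1.0, -0.014, -0.002], [-0.014, -1.0, 0.001], [-0.002, -0.001, -1.0]]
force: [-0.3, 0.5, 0.6]
grip_width: 0.0002
t 2.83 sel xy [-0.1538 -0.0974] z 0.3 F [-0.3  0.5  0.6] w 0.0002
tool in sel [[1.0, 0.008, -0.002], [0.008, -1.0, 0.001]]
```

```bash
python3 -m crank '[[[0.0145,-0.049,0,0,0,0],[0.0145,-0.049,0,0,0,0],[0,0,0.035,0,0,0],[0,0,0.035,0,0,0],[0,0,0.035,0,0,0],[0,0,0,0,0,0],[0,0,0,0,0,0]]]' >/dev/null
python3 - <<'E'
from h import *
where(); p,d=snap('side','side2.png'); cv2.imwrite('pics/side2c.png',cv2.resize(p[150:350,200:480],None,fx=2.8,fy=2.8)); print(best('side','lever_grip'))
p,d=snap('top','top2.png'); cv2.imwrite('pics/top2c.png',cv2.resize(p[180:400,230:430],None,fx=2.7,fy=2.7))
E
```

```text
t 3.7 sel xy [-0.1247 -0.0033] z 0.1969 F [ 0.  -0.  -0.1] w -0.0003
tool in sel [[1.0, -0.0, 0.0], [-0.0, -1.0, -0.0]]
[([0.4912, 0.0225, 0.2019], 0.76), ([0.5057, 0.0236, 0.1327], 0.41)]
```

View pics/side2c.png

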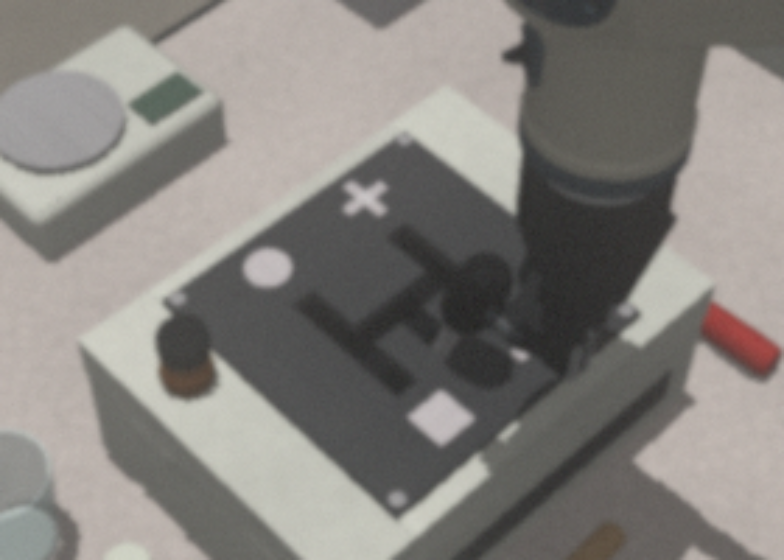

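View pics/top2c.png

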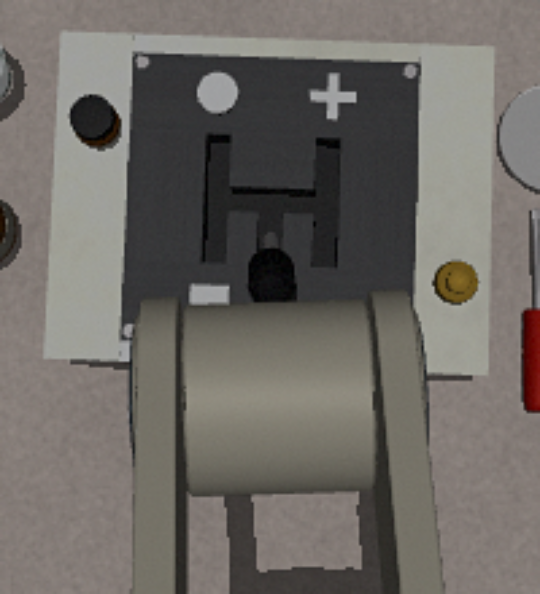

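The fingers stand behind the grip, which is at about (485,290) in the side crop, and the view agrees with the numbers. I'll push forward in gentle steps.

```bash
python3 -m crank '[[[0.01,-0.003,0.007,0,0,0],[0.005,0,0,0,0,0],[0.005,0,0,0,0,0],[0.005,0,0,0,0,0],[0.005,0,0,0,0,0],[0.006,0,0,0,0,0],[0.006,0,0,0,0,0],[0.006,0,0,0,0,0]]]'; python3 -c "from h import *;where()"
```

```text
time_s: 4.85
eef_pos: [0.4692, 0.0253, 0.1892]
tcp_rot: [[1.0, -0.022, -0.001], [-0.022, -1.0, 0.0], [-0.001, -0.0, -1.0]]
force: [-3.5, -0.6, 2.2]
grip_width: -0.0004
t 4.85 sel xy [-0.077   0.0002] z 0.1892 F [-3.5 -0.6  2.2] w -0.0004
tool in sel [[1.0, -0.001, -0.001], [-0.001, -1.0, 0.0]]
```

```bash
python3 -m crank '[[[0.006,0,0,0,0,0],[0.006,0,0,0,0,0],[0.006,0,0,0,0,0],[0.006,0,0,0,0,0],[0.006,0,0,0,0,0],[0.006,0,0,0,0,0],[0.005,0,0,0,0,0],[0.003,0,0,0,0,0],[0.002,0,0,0,0,0],[0,0,0,0,0,0]]]' >/dev/null
python3 - <<'E'
from h import *
where(); p,d=snap('side','side3.png'); cv2.imwrite('pics/side3c.png',cv2.resize(p[150:350,200:480],None,fx=2.8,fy=2.8))
for t in ['lever_grip','lever_stem']:
    for x in models.landmark_of('side',t)[:2]: print(t,RS.T@(x['position'][:2]-C),x['position'],x['confidence'])
E
```

```text
t 6.1 sel xy [-0.0309  0.0001] z 0.1893 F [-2.6 -1.6  2.1] w 0.0001
tool in sel [[1.0, -0.0, 0.0], [-0.0, -1.0, -0.0]]
lever_grip [-0.00055005 -0.00368283] [0.5456, 0.0198, 0.2108] 0.63
lever_stem [-0.00908723  0.002533  ] [0.5372, 0.0262, 0.1258] 0.63
```

View pics/side3c.png

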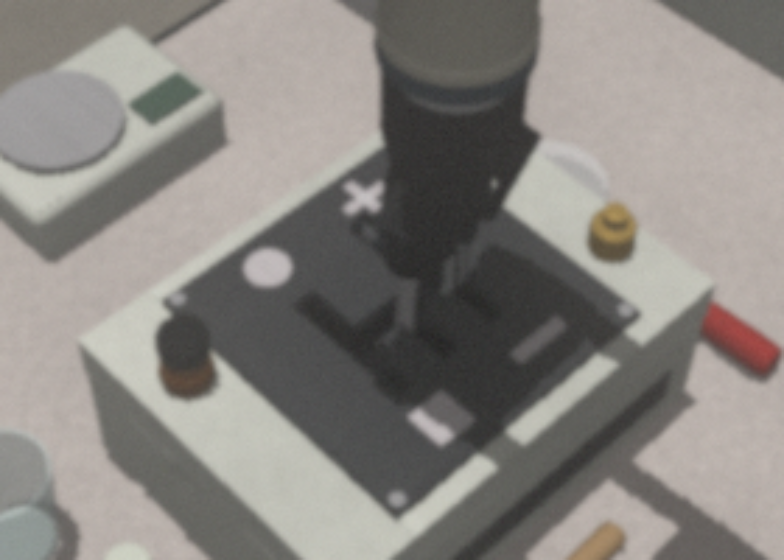

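The lever is nearly upright and mostly hidden by the gripper. I'll nudge it a few mm until the channel wall is felt.

```bash
for i in 1 2 3 ; do :; done; python3 -m crank '[[[0.0015,0,0,0,0,0],[0.0015,0,0,0,0,0],[0,0,0,0,0,0]]]' | grep force;  python3 -m crank '[[[0.0015,0,0,0,0,0],[0,0,0,0,0,0]]]' | grep -E "force|eef"; python3 -c "from h import *;where()"
```

```text
force: [-1.5, -1.0, 2.1]
eef_pos: [0.5198, 0.0243, 0.1892]
force: [-1.7, 0.2, 1.0]
t 6.88 sel xy [-0.0265  0.0002] z 0.1892 F [-1.7  0.2  1. ] w -0.0002
tool in sel [[1.0, -0.0, -0.0], [-0.0, -1.0, 0.0]]
```

```bash
python3 -m crank '[[[-0.015,0,0,0,0,0],[-0.03,0,0,0,0,0],[0,0,-0.04,0,0,0],[0,0,-0.04,0,0,0],[0.035,-0.032,0,0,0,0],[0.0365,-0.033,0,0,0,0],[0,0,0.04,0,0,0],[0,0,0.04,0,0,0],[0,0,0,0,0,0]]]'>/dev/null
python3 - <<'E'
from h import *
where(); p,d=snap('side','side4.png'); cv2.imwrite('pics/side4c.png',cv2.resize(p[150:350,200:480],None,fx=2.8,fy=2.8))
for t in ['lever_grip','lever_stem']:
    for x in models.landmark_of('side',t)[:2]: print(t,RS.T@(x['position'][:2]-C),x['position'],x['confidence'])
E
```

```text
t 8.0 sel xy [-0.0027  0.0649] z 0.1868 F [ 0.  -0.2  0.9] w 0.0004
tool in sel [[1.0, -0.0, -0.006], [-0.0, -1.0, -0.001]]
lever_grip [ 0.00171462 -0.0020332 ] [0.5479, 0.0214, 0.2108] 0.92
lever_stem [-0.00257137  0.00187453] [0.5437, 0.0254, 0.1285] 0.94
```

View pics/side4c.png

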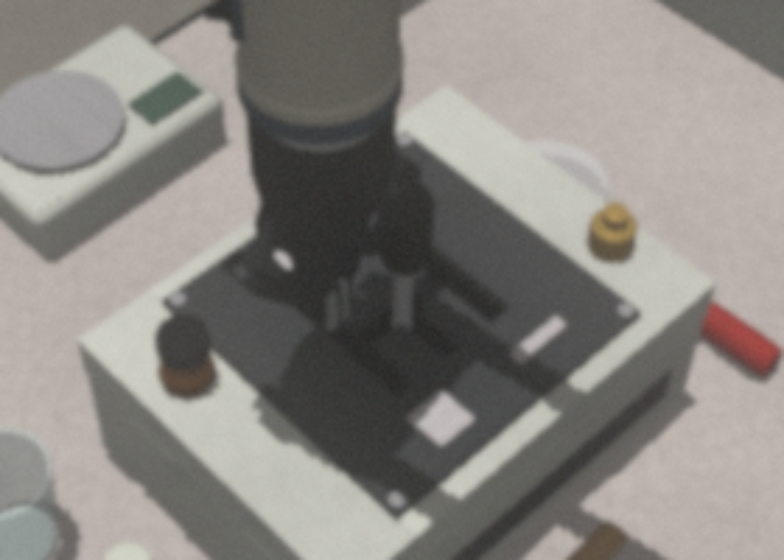

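The lever stands upright in the channel with the fingers to its left, at about (370,300) in the crop. Now I'll push right.

```bash
python3 -m crank '[[[0.002,0.012,-0.003,0,0,0],[0,0.008,0,0,0,0],[0,0.005,0,0,0,0],[0,0.005,0,0,0,0],[0,0.005,0,0,0,0],[0,0.005,0,0,0,0],[0,0.005,0,0,0,0],[0,0.006,0,0,0,0],[0,0.006,0,0,0,0],[0,0.006,0,0,0,0],[0,0.006,0,0,0,0],[0,0,0,0,0,0]]]'>/dev/null; python3 -c "from h import *;where()"
```

```text
t 9.65 sel xy [ 0.0017 -0.0045] z 0.192 F [ 0.1 -0.   0.1] w -0.0002
tool in sel [[1.0, -0.001, -0.001], [-0.001, -1.0, -0.0]]
```

Run:
```python
from h import *
p,d=snap('side','side5.png'); cv2.imwrite('pics/side5c.png',cv2.resize(p[150:350,200:480],None,fx=2.8,fy=2.8))
for t in ['lever_grip','lever_stem']:
    for x in models.landmark_of('side',t)[:2]: print(t,RS.T@(x['position'][:2]-C),x['position'],x['confidence'])
```

```text
lever_grip [ 0.00357114 -0.04140213] [0.5489, -0.018, 0.207] 0.69
lever_stem [-0.00512484 -0.02328695] [0.5406, 0.0003, 0.1255] 0.98
lever_stem [ 0.00250179 -0.03822464] [0.5479, -0.0148, 0.1356] 0.31
```

View pics/side5c.png

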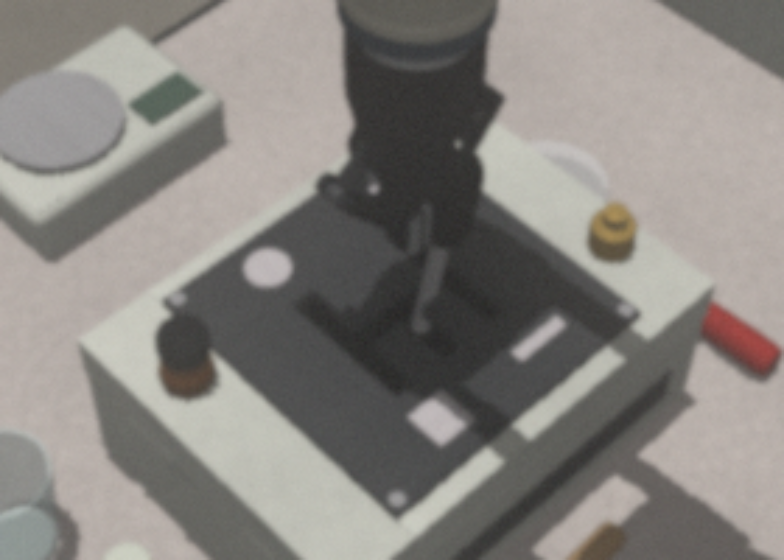

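The lever has tilted right, with the grip at y of about -41 mm, slightly ahead of the fingers. I'll continue.

```bash
python3 -m crank '[[[0,0.004,0,0,0,0],[0,0.004,0,0,0,0],[0,0.004,0,0,0,0],[0,0.004,0,0,0,0],[0,0.002,0,0,0,0],[0,0,0,0,0,0]]]' | grep force; python3 -m crank '[[[0,0.0015,0,0,0,0],[0,0,0,0,0,0]]]' | grep force;python3 -c "from h import *;where()"
```

```text
force: [-0.1, 0.3, -1.1]
force: [-0.1, 0.9, 0.3]
t 10.8 sel xy [ 0.002  -0.0234] z 0.1923 F [-0.1  0.9  0.3] w 0.0001
tool in sel [[1.0, -0.0, -0.0], [-0.0, -1.0, -0.0]]
```

```bash
python3 -m crank '[[[0,0.002,0,0,0,0],[0,0.001,0,0,0,0],[0,0,0,0,0,0]]]' | grep force; python3 -m crank '[[[0,0.001,0,0,0,0],[0,0,0,0,0,0]]]' | grep force;python3 - <<'E'
from h import *
where();p,d=snap('side','side6.png')
for t in ['lever_grip','lever_stem']:
    for x in models.landmark_of('side',t)[:2]: print(t,RS.T@(x['position'][:2]-C),x['position'],x['confidence'])
E
```

```text
force: [-0.1, 1.6, -0.9]
force: [-0.1, 0.7, -0.2]
t 11.43 sel xy [ 0.002  -0.0274] z 0.1923 F [-0.1  0.7 -0.2] w -0.0
tool in sel [[1.0, -0.0, 0.0], [-0.0, -1.0, -0.0]]
lever_grip [ 0.00312142 -0.05751572] [0.5481, -0.0341, 0.2035] 0.76
lever_grip [-0.00164377  0.04200419] [0.5455, 0.0655, 0.1326] 0.29
lever_stem [-0.00243842 -0.03183055] [0.5431, -0.0083, 0.1235] 0.85
lever_stem [-0.05450328 -0.13058606] [0.4889, -0.1059, 0.1302] 0.32
```

```bash
for i in 1 ; do python3 -m crank '[[[0,0.001,0,0,0,0],[0,0.001,0,0,0,0],[0,0,0,0,0,0]]]' | grep force; done; python3 -m crank '[[[0,0.001,0,0,0,0],[0,0,0,0,0,0]]]' | grep force;  python3 -c "from h import *;where()"
```

```text
force: [-0.5, 1.3, -0.4]
force: [0.3, 1.1, -1.0]
t 12.2 sel xy [ 0.002  -0.0305] z 0.1923 F [ 0.3  1.1 -1. ] w 0.0002
tool in sel [[1.0, -0.001, -0.0], [-0.001, -1.0, -0.0]]
```

```bash
python3 -m crank '[[[0,0.001,0,0,0,0],[0,0,0,0,0,0]]]' | grep force; python3 -m crank '[[[0,0.001,0,0,0,0],[0,0,0,0,0,0]]]' | grep force;  python3 - <<'E'
from h import *
where();p,d=snap('side','side7.png'); cv2.imwrite('pics/side7c.png',cv2.resize(p[150:350,200:480],None,fx=2.8,fy=2.8))
for t in ['lever_grip','lever_stem']:
    for x in models.landmark_of('side',t)[:2]: print(t,RS.T@(x['position'][:2]-C),x['position'],x['confidence'])
E
```

```text
force: [1.0, 2.1, -0.0]
force: [-0.4, 0.5, -0.2]
t 12.7 sel xy [ 0.002  -0.0325] z 0.1923 F [-0.4  0.5 -0.2] w -0.0003
tool in sel [[1.0, -0.001, 0.0], [-0.001, -1.0, -0.0]]
lever_grip [ 0.00590129 -0.06575722] [0.5507, -0.0424, 0.2013] 0.98
lever_grip [ 0.08204175 -0.04379635] [0.6273, -0.0221, 0.1334] 0.72
lever_stem [-0.00277304 -0.03943963] [0.5426, -0.0159, 0.1225] 0.98
```

View pics/side7c.png

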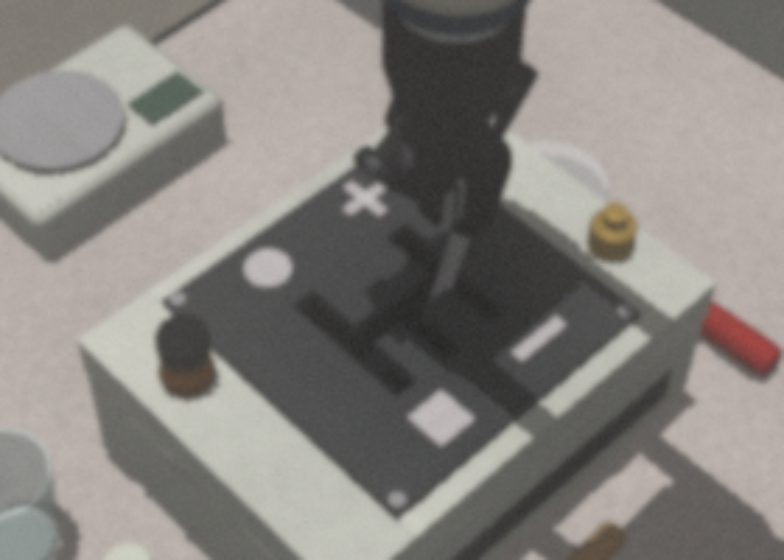

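The grip is at the right end of the channel (y ≈ -65 mm). I'll go round to the far side of it.

```bash
python3 -m crank '[[[0,-0.008,0,0,0,0],[0,-0.018,0,0,0,0],[0,0,-0.04,0,0,0],[0,0,-0.04,0,0,0],[0.03,0.028,0,0,0,0],[0.022,0.028,0,0,0,0],[0,0,0,0,0,0],[0,0,0.04,0,0,0],[0,0,0.045,0,0,0],[0,0,0,0,0,0]]]'>/dev/null
python3 - <<'E'
from h import *
where();p,d=snap('side','side8.png'); cv2.imwrite('pics/side8c.png',cv2.resize(p[150:350,200:480],None,fx=2.8,fy=2.8))
for t in ['lever_grip','lever_stem']:
    for x in models.landmark_of('side',t)[:2]: print(t,RS.T@(x['position'][:2]-C),x['position'],x['confidence'])
E
```

```text
t 14.1 sel xy [ 0.051 -0.061] z 0.1843 F [-0.3 -0.  -0.4] w 0.0002
tool in sel [[1.0, 0.0, -0.007], [0.0, -1.0, 0.001]]
lever_grip [ 0.00203696 -0.06284057] [0.5469, -0.0394, 0.2022] 0.88
lever_stem [-0.00569197 -0.03400181] [0.5398, -0.0104, 0.1211] 0.93
```

View pics/side8c.png

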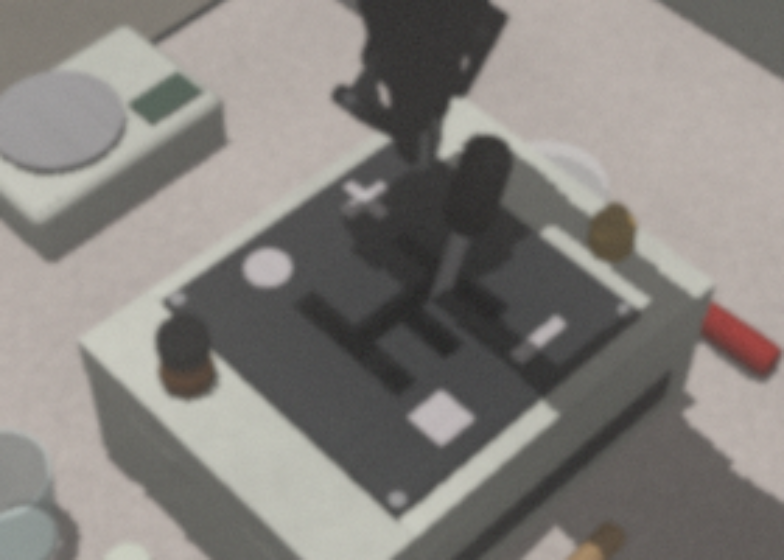

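The lever stands in the channel in line with the right-hand slots, with the fingers on its far side. Now I'll push toward the robot.

```bash
python3 -m crank '[[[-0.014,0,0,0,0,0],[-0.005,0,0,0,0,0],[-0.005,0,0,0,0,0],[-0.005,0,0,0,0,0],[-0.005,0,0,0,0,0],[-0.005,0,0,0,0,0],[0,0,0,0,0,0]]]'|grep force; python3 -c "from h import *;where()"
```

```text
force: [1.6, -0.7, 1.7]
t 15.12 sel xy [ 0.0148 -0.0624] z 0.1873 F [ 1.6 -0.7  1.7] w -0.0003
tool in sel [[1.0, -0.0, -0.0], [-0.0, -1.0, 0.0]]
```

```bash
python3 -m crank '[[[-0.005,0,0,0,0,0],[-0.005,0,0,0,0,0],[-0.005,0,0,0,0,0],[-0.005,0,0,0,0,0],[-0.004,0,0,0,0,0],[-0.003,0,0,0,0,0],[0,0,0,0,0,0]]]'|grep force
python3 - <<'E'
from h import *
where();p,d=snap('side','side9.png'); cv2.imwrite('pics/side9c.png',cv2.resize(p[150:350,200:480],None,fx=2.8,fy=2.8))
for t in ['lever_grip','lever_stem']:
    for x in models.landmark_of('side',t)[:2]: print(t,RS.T@(x['position'][:2]-C),x['position'],x['confidence'])
E
```

```text
force: [0.5, 0.0, -0.1]
t 16.0 sel xy [-0.0123 -0.0624] z 0.1873 F [ 0.5  0.  -0.1] w 0.0003
tool in sel [[1.0, -0.0, -0.0], [-0.0, -1.0, -0.0]]
lever_grip [-0.036091   -0.06196945] [0.5088, -0.0377, 0.1956] 0.87
lever_stem [-0.03179015 -0.03436941] [0.5137, -0.0102, 0.1208] 0.59
```

View pics/side9c.png

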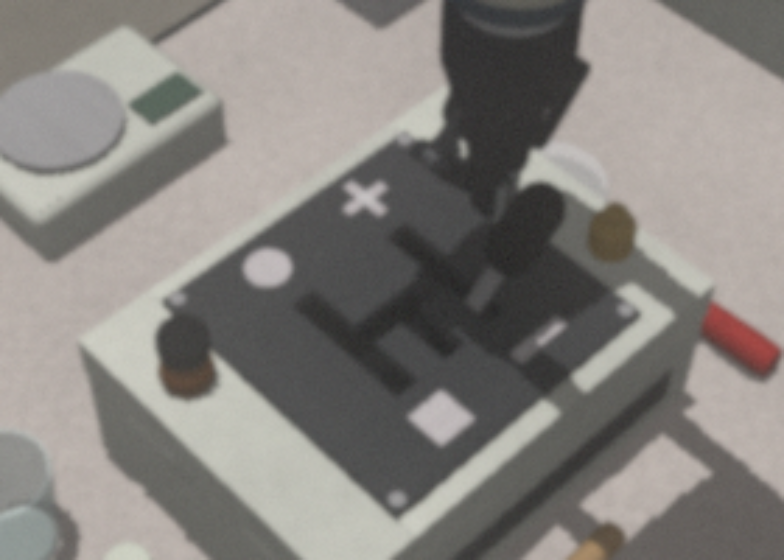

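The lever is entering the bar slot and tilting toward the bar at about (545,337) in the crop. I'll continue, then go in small steps to the stop.

```bash
python3 -m crank '[[[-0.004,0,0,0,0,0],[-0.004,0,0,0,0,0],[-0.002,0,0,0,0,0],[0,0,0,0,0,0]]]'|grep force; python3 -m crank '[[[-0.0015,0,0,0,0,0],[-0.0015,0,0,0,0,0],[0,0,0,0,0,0]]]'|grep force; python3 -m crank '[[[-0.001,0,0,0,0,0],[0,0,0,0,0,0]]]'|grep force;python3 - <<'E'
from h import *
where();p,d=snap('side','side10.png')
for t in ['lever_grip','lever_stem']:
    for x in models.landmark_of('side',t)[:2]: print(t,RS.T@(x['position'][:2]-C),x['position'],x['confidence'])
E
```

```text
force: [1.9, -0.2, 0.2]
force: [1.5, 0.5, -1.5]
force: [2.1, -0.3, 0.4]
t 17.27 sel xy [-0.026  -0.0624] z 0.1873 F [ 2.1 -0.3  0.4] w 0.0002
tool in sel [[1.0, -0.0, 0.0], [-0.0, -1.0, -0.0]]
lever_grip [-0.05399982 -0.06175883] [0.4909, -0.0371, 0.1923] 0.78
lever_stem [-0.03911669 -0.03322845] [0.5064, -0.0089, 0.1177] 0.94
```

```bash
for k in 1; do python3 -m crank '[[[-0.001,0,0,0,0,0],[-0.001,0,0,0,0,0],[0,0,0,0,0,0]]]'|grep force; done; python3 -m crank '[[[-0.001,0,0,0,0,0],[0,0,0,0,0,0]]]'|grep force; python3 -m crank '[[[-0.001,0,0,0,0,0],[0,0,0,0,0,0]]]'|grep force; python3 -c "from h import *;where()"
```

```text
force: [1.1, 0.3, -0.5]
force: [1.8, 0.2, -0.6]
force: [2.2, 0.2, -0.5]
t 18.3 sel xy [-0.0301 -0.0624] z 0.1873 F [ 2.2  0.2 -0.5] w 0.0
tool in sel [[1.0, -0.001, -0.0], [-0.001, -1.0, 0.0]]
```

```bash
python3 -m crank '[[[-0.001,0,0,0,0,0],[0,0,0,0,0,0]]]'|grep force; python3 -m crank '[[[-0.001,0,0,0,0,0],[0,0,0,0,0,0]]]'|grep force
python3 - <<'E'
from h import *
where();p,d=snap('side','side11.png'); cv2.imwrite('pics/side11c.png',cv2.resize(p[150:350,200:480],None,fx=2.8,fy=2.8))
for t in ['lever_grip','lever_stem']:
    for x in models.landmark_of('side',t)[:2]: print(t,RS.T@(x['position'][:2]-C),x['position'],x['confidence'])
E
```

```text
force: [2.8, -0.0, 0.4]
force: [5.1, 0.8, -0.9]
t 18.8 sel xy [-0.0313 -0.0624] z 0.1875 F [ 5.1  0.8 -0.9] w -0.0002
tool in sel [[1.0, -0.0, 0.002], [-0.0, -1.0, -0.0]]
lever_grip [-0.05552338 -0.06069171] [0.4894, -0.036, 0.1906] 0.67
lever_stem [-0.04074453 -0.03656464] [0.5047, -0.0122, 0.1179] 0.65
lever_stem [-0.05851615 -0.06105688] [0.4864, -0.0363, 0.1922] 0.37
```

View pics/side11c.png

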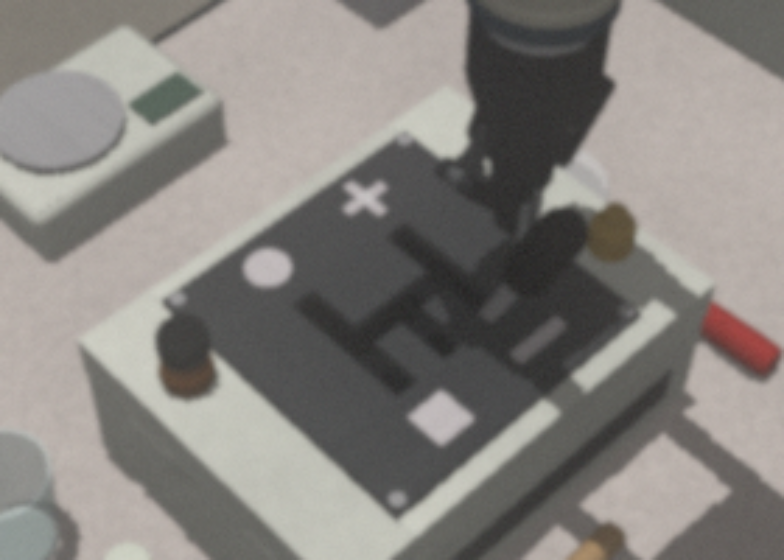

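The force is rising and the TCP lags, so the slot end has probably been reached. I'll do one confirming nudge.

```bash
python3 -m crank '[[[-0.001,0,0,0,0,0],[0,0,0,0,0,0]]]'|grep force; python3 -c "from h import *;where()"
```

```text
force: [6.7, -0.4, -3.0]
t 19.2 sel xy [-0.0317 -0.0624] z 0.1877 F [ 6.7 -0.4 -3. ] w -0.0001
tool in sel [[1.0, -0.0, 0.003], [-0.0, -1.0, -0.0]]
```

The slot end is confirmed: the force builds while the TCP hardly moves. I'll back away, lift and retreat, then check.

```bash
python3 -m crank '[[[0.004,0,0,0,0,0],[0.01,0,0,0,0,0],[0.025,0,0,0,0,0],[0.02,0,0,0,0,0],[0,0,-0.05,0,0,0],[0,0,-0.05,0,0,0],[0.03,0,-0.05,0,0,0],[0,0,-0.04,0,0,0],[0,0,0,0,0,0],[0,0,0,0,0,0]]]'>/dev/null
python3 - <<'E'
from h import *
where();p,d=snap('side','side12.png'); cv2.imwrite('pics/side12c.png',cv2.resize(p[150:350,200:480],None,fx=2.8,fy=2.8))
for t in ['lever_grip','lever_stem','mark_bar']:
    for x in models.landmark_of('side',t)[:2]: print(t,RS.T@(x['position'][:2]-C),x['position'],x['confidence'])
p,d=snap('top','top12.png')
cv2.imwrite('pics/top12c.png',cv2.resize(p[180:360,190:470],None,fx=2.8,fy=2.8))
for t in ['lever_grip','lever_stem','mark_bar']:
    for x in models.landmark_of('top',t)[:2]: print(t,RS.T@(x['position'][:2]-C),x['position'],x['confidence'])
E
```

```text
t 20.45 sel xy [ 0.0556 -0.0624] z 0.3762 F [ 0.5  0.4 -0.6] w -0.0
tool in sel [[1.0, -0.0, -0.002], [-0.0, -1.0, 0.0]]
lever_grip [-0.05624496 -0.05970717] [0.4887, -0.035, 0.1914] 0.63
lever_stem [-0.04280277 -0.03390877] [0.5027, -0.0095, 0.1157] 0.86
lever_stem [-0.04363773 -0.00011893] [0.5026, 0.0243, 0.1311] 0.63
mark_bar [-0.07502115 -0.04261142] [0.4703, -0.0175, 0.1349] 0.62
lever_grip [-0.05557122 -0.05849223] [0.4894, -0.0338, 0.189] 0.55
lever_stem [-0.03546536 -0.0355496 ] [0.51, -0.0113, 0.1166] 0.91
lever_stem [ 0.0789881  -0.04136218] [0.6243, -0.0196, 0.1369] 0.7
mark_bar [-0.001043   -0.04080233] [0.5443, -0.0173, 0.1305] 0.7
mark_bar [-0.07605565 -0.04563463] [0.4692, -0.0205, 0.1337] 0.63
```

View pics/side12c.png

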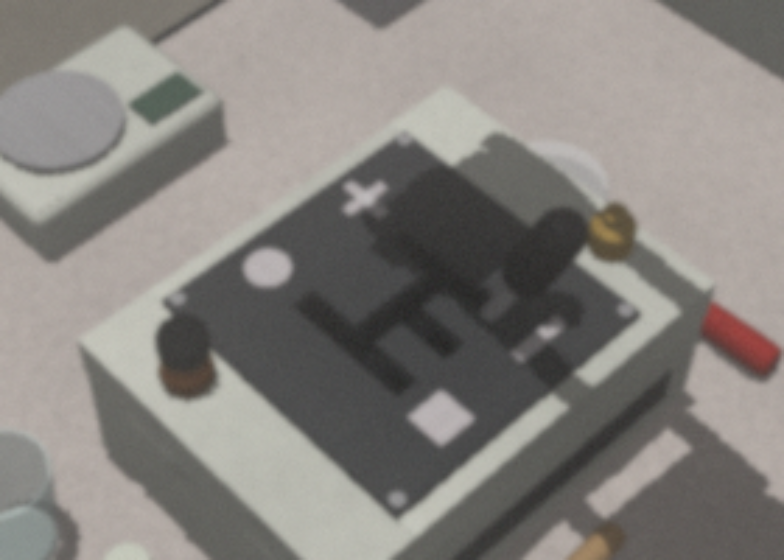

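View pics/top12c.png

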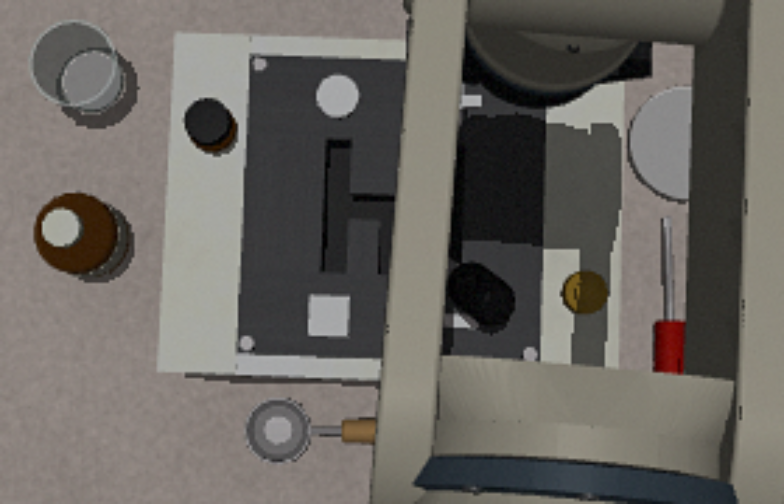

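The lever rests at the end of the bar slot (grip at about (545,250) in the side crop, over the bar end). The jar, weight, bottles, driver and spatula are where they were, and the arm is clear. I'll hand it in.

```bash
python3 -c "
from h import *
where(); print(np.round(manip.get_state()['dq'],2)); print(finish_job())"
```

```text
t 20.85 sel xy [ 0.0559 -0.0624] z 0.3769 F [ 0.4  0.4 -0.3] w -0.0003
tool in sel [[1.0, -0.0, -0.001], [-0.0, -1.0, 0.0]]
[-0.06 -0.13 -0.14  0.04 -0.04 -0.07]
the job is handed in; nothing more can be done
None
```

I pushed the lever with shut fingers, without gripping it, out of park, right along the cross channel and back to the end of the near-right slot, which the bar marks. I handed the job in at 20.9 s; no verdict was given.

- **Home position:** I felt the slot end as a stop: the force built to about 7 N, the highest I read, while the tool hardly moved. I read force only at the end of each move. After release, the lever's stem point read 35 mm back of the gate centre from the top camera and 43 mm from the side camera. Fully home is about 36 mm, and both readings are within the 46 mm limit from the bar.
- **Disagreements:** The two cameras differ by about 7 mm on the stem. The top camera's best guess for the bar was a false hit in the cross channel. Its second guess and the side view agreed with my own fit of the marks from the picture.
- **Bystanders and arm:** By eye in the last pictures, nothing on the bench had moved. The arm hid part of the dish, driver and spatula in the top view. The tool was clear at 0.38 m height with no contact force.

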